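Set and lock the pitcher stop on the filling tray

ROBOT

A 7-joint arm with a two-finger parallel gripper is mounted at the origin on the work surface. World frame = base frame: x ahead of the robot, y to its left, z up, the work surface at z = 0. Lengths are in mm, angles in rad, forces in N, time in s.
With the tool pointing down it reaches from about 425 to 1025 mm from the base axis. Payload 9.4 kg.
Tool frame: the origin (TCP) lies midway between the tips of the shut fingers; the grasp point (between the pads) lies 19 mm behind it (r.pinch_z is the distance from the TCP to the grasp point, in mm); z points along the fingers, y is the line along which they close (so a half turn about z gives the same grasp; the last joint's range is limited). The gripper opens to 85 mm and grips with 20 to 120 N. Pads are 22 mm wide; open, the fingers measure 114 mm over their backs; the gripper's body (76 mm by 85 mm) begins 54 mm behind the grasp point. The pads swing forward as they close: fully open they stand 13 mm farther back than shut.
Start: joints at [1.059, 0.599, -0.003, 1.599, 0.002, 0.943, -0.08], TCP at [305.382, -657.545, 231.275] pointing down, gripper open.
Joint ranges: [-2.57, 2.57], [-0.35, 1.97], [-1.29, 1.29], [0.11, 2.56], [-1.05, 4.19], [0.11, 1.86], [-2.63, 2.63]. Speed limits (rad/s): [2.22, 2.22, 3.01, 3.01, 3.14, 3.14, 3.14].

INTERFACE

Orientations are given as a unit quaternion [x, y, z, w].
In Python, from workcell import r gives the robot as it stands. Calls block until the motion is done:
- r.reach(position, orientation): joint-space move of the TCP to a pose.
- r.move_linear(position, frame=None, feed=150): straight line of the TCP; frame=None keeps the orientation; feed is the mean speed in mm/s.
- r.move_joints(angles): joint-space move.
- r.ungrasp() and r.close(newtons=None): open the fingers fully, or close them until they stop; newtons is the grip in N (None keeps the last).
- r.hold(seconds).
- r.ik(position, orientation): joint angles nearest the present ones, or None.
- r.sense(): the state.
- r.get_image(name): name is "scene" or "top" or "wrist"; returns the picture (400x640x3 uint8, red, green, blue); there is no depth.
- r.calibration(name): a dict with "K" (3x3 intrinsics, pixels), "R" (3x3) and "t" (3): a world point X has camera coordinates R X + t. Camera axes: x right, y down, z forward; pixel columns grow to the right and rows downward; lengths in mm; the calibration is good to about 2 mm. A picture is of the moment at which its call begins: read the wrist's pose just before it. calibration takes no time and is no camera call; for the wrist camera it gives the pose at the moment of the call.
A pose or a line that the arm cannot do raises r.IKError and nothing moves.
- r.close_job(): hands the job in; it is judged then, once.
Trained networks look in the newest picture that a camera, given by its name, has taken for a name from the list of things; names that differ only in an ending like _2 or _b are one class to them, and where a whole thing is asked for, a point or a joint stands for the part that bears it (a point fixed in the world has none). Each returns a list of dicts, best first, with "confidence" (0 to 1); they miss things now and then, are a little off and sometimes report something else, mostly with a low value. They report only what shows in the picture. A call takes as long as a camera call. They do not tell look-alikes from the thing itself.
- r.boxes_of(camera, query): "centre" ([column, row] in pixels, amid what is visible of it).
- r.trace(camera, query): "mask" (400x640 bool, what is visible of it) and "centre" ([column, row] in pixels, amid what is visible of it).
The state is a dict: "time": time; "q": joint angles; "qvel": joint speeds; "tau": joint torques, N m; "tool_pos": TCP position; "orientation": TCP orientation; "force": force on the tool from outside, world axes, zero at the start; "wrist_torque": the same for the moment, N m; "grip_width": opening from 0.0 (shut) to 1.0 (fully open); "gripper_force": force on a finger pad.
Only numpy, scipy, OpenCV 4.12 (cv2) and the standard library are available. Lean on these libraries where they do the work, as an engineer would, in place of code of your own. Each camera call takes 0.05 s, during which the arm holds its last target. There are 200 camera calls.

TASK

The steel pitcher on the filling tray is standing just where it gets filled. Loosen the black wing knob (anticlockwise) to free the tray's sliding stop, slide the stop up until its plate rests against the pitcher without pushing the pitcher more than about a centimetre, then tighten the knob firmly clockwise so the stop is locked there. Leave the pitcher standing and the other things alone.

Things in the scene. Friction and masses are not known exactly. Their poses are not given: they have to be found in the camera images.
- knob_grip (a point): Centre of the grip bar of the black wing knob on top of the sliding stop, 100 mm above the counter. Bar 72 mm long, 14 mm thick, 32 mm high (16 mm above and below this point), on a 14 mm stem; under it a 32 mm wide flange (top 34 mm below this point) and the dark steel saddle, 196 x 60 mm (top 48 mm below). x runs along the bar, y across its thickness, z up is the axis it turns about.
- stop_knob (a joint): Knob angle in rad, growing clockwise seen from above (tightening): 0 fully loose, 1.4 the mechanical end. Below about 0.7 the clamp is free; from 0.8 it bears on the tray and turns more stiffly; from 1.1 the stop is firmly locked. It starts locked (1.2 to 1.35), stays where it is left, takes 0.1 N m to turn when free and up to 0.3 N m to tighten.
- stop (a joint): Position of the sliding stop along the tray in m, 0 to 0.20, growing towards the pitcher. When free it takes 1 to 2 N to slide (it can be pulled along by the knob); when locked it will not slide by hand.
- stop_face (a point): Middle of the face, towards the pitcher, of the stop's upright steel plate (120 mm wide, 48 mm high, this point 50 mm above the counter). y points along the tray from the stop to the pitcher, the direction of sliding; z up. The knob's axis lies 85 mm behind this face (along -y) and moves with it.
- pitcher_center (a point): Centre (half-way up) of the open steel milk pitcher, 95 mm high, 84 mm in diameter over its lower two thirds, where the stop's plate meets it; its wire handle is on the side away from the stop. 0.4 to 0.7 kg, loose, standing on the tray, whose top is 20 mm above the counter (440 mm long, 160 mm wide).
- spout: Fixed steel filling spout on a foot behind the tray (far from the robot); origin at the middle of the foot's underside, on the counter. A 16 mm tube rises to 220 mm and bends back along its -x axis over the pitcher, ending 93 mm out and 160 mm up. Keep clear of it.
- tumbler: Bystander: green drinking tumbler, 74 mm in diameter, 120 mm high, origin at the centre of its underside. Not to be disturbed.
- syrup: Bystander: amber syrup bottle, 64 mm in diameter, 190 mm high, origin at the centre of its underside. Not to be disturbed.
- canister: Bystander: open steel pot with two side handles, 100 mm in diameter, 110 mm high, origin at the centre of its underside. Not to be disturbed.
Things that resemble listed ones, but are neither listed nor needed, are in the scene too. Leave any yellow look-alike of the part that bears pitcher_center alone.

How it is judged:
By the outcome, as a careful person would: the job done as asked, in the order asked, and still so for the second after the job is handed in, with the robot touching nothing.
It also fails if it takes over 43 s, if anything falls off the work surface, if the arm or the gripper's body presses on something with over 40 N, if the wrist force passes 120 N, or if a joint passes its speed limit or range.

## Working session

There is one attempt and no reset: what is moved stays moved. The work goes in short steps, each a Python script; the robot and the scene stay as the last script left them, time stands still between calls to the robot, and variables do not carry over. Pictures are saved under pics/ and viewed, at most 10 in all, crops included, and the job is handed in when it is done.

```bash
mkdir -p pics; ls; python3 - <<'E'
from workcell import r
import cv2,numpy as np
for c in ["scene","top"]:
    im=r.get_image(c); cv2.imwrite(f"pics/{c}0.png",im[:,:,::-1])
    k=r.calibration(c); print(c,np.round(k["K"],1).tolist(),np.round(k["R"],3).tolist(),np.round(k["t"],1).tolist())
    for n in ["knob_grip","stop_face","pitcher_center","spout","tumbler","syrup","canister"]:
        print(n,[(np.round(d["centre"],1).tolist(),round(d["confidence"],2)) for d in r.boxes_of(c,n)])
s=r.sense(); print(s["time"],s["orientation"],s["tool_pos"],s["force"])
E
```

```text
pics
scene [[486.1, 0.0, 314.5], [0.0, 486.1, 211.6], [0.0, 0.0, 1.0]] [[0.85, 0.526, 0.01], [0.453, -0.723, -0.522], [-0.267, 0.448, -0.853]] [-432.1, -171.8, 1846.7]
knob_grip [([308.2, 243.9], 0.51)]
stop_face [([316.2, 243.0], 0.83)]
pitcher_center [([344.1, 189.9], 0.88), ([305.5, 169.0], 0.68), ([375.8, 155.3], 0.67)]
spout [([376.4, 196.2], 0.91)]
tumbler [([264.4, 351.2], 0.56)]
syrup [([224.4, 308.9], 0.88)]
canister [([354.7, 116.6], 0.72)]
top [[387.1, 0.0, 321.8], [0.0, 387.1, 196.5], [0.0, 0.0, 1.0]] [[0.021, -1.0, 0.021], [-0.986, -0.024, -0.162], [0.163, -0.018, -0.986]] [-4.0, 531.0, 1130.3]
knob_grip [([357.2, 184.5], 0.75)]
stop_face [([352.8, 192.7], 0.94)]
pitcher_center [([206.5, 182.7], 0.98), ([265.4, 250.9], 0.95), ([272.4, 190.7], 0.81)]
spout [([266.8, 153.7], 0.57)]
tumbler [([478.7, 165.0], 0.62), ([359.8, 188.7], 0.31)]
syrup [([465.3, 222.6], 0.85)]
canister [([155.0, 238.6], 0.9)]
0.8 [ 9.76457278e-01  2.15710876e-01 -4.71204066e-05  2.94109524e-05] [ 305.35891106 -657.55586193  231.30690499] [-0.16441211  0.55528664  0.58554197]
```

View pics/top0.png

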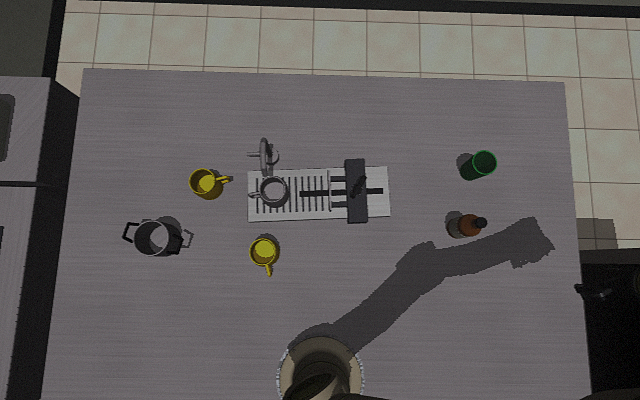

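View pics/scene0.png

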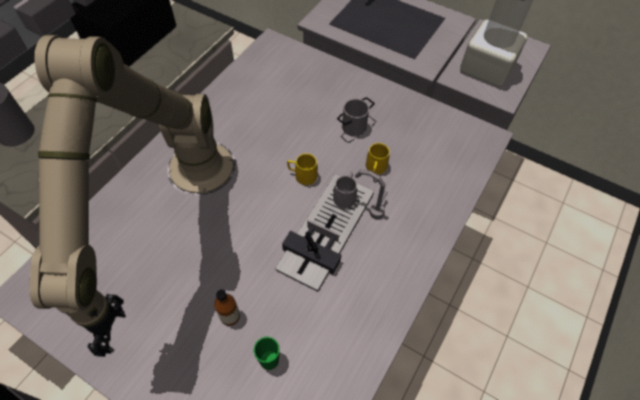

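The top view shows the tray at columns 248–390, rows 167–222. The steel pitcher is at (272,190), the saddle at (356,190) with the knob at (357,186), and the yellow mugs are decoys. Sliding runs towards +y (image left). Next I'll compute positions and look closer with the wrist camera.

```bash
cat > h.py <<'E'
from workcell import r
import cv2,numpy as np
from scipy.spatial.transform import Rotation as Ro
def ground(cam,px,z,k=None):
    k=k or r.calibration(cam); R,t=np.array(k["R"]),np.array(k["t"])
    px=np.atleast_2d(np.array(px,float)); d=np.c_[px,np.ones(len(px))]@np.linalg.inv(k["K"]).T@R
    c=-R.T@t; return (c+d*((z-c[2])/d[:,2])[:,None])
def down(a): # tool z down, tool y (closing) at world yaw a
    y=np.array([np.cos(a),np.sin(a),0]); z=np.array([0,0,-1.]); return Ro.from_matrix(np.c_[np.cross(y,z),y,z]).as_quat()
def proj(k,X):
    p=(np.array(k["R"])@np.array(X).T).T+k["t"]; p=p@np.array(k["K"]).T; return p[:,:2]/p[:,2:]
E
python3 - <<'E'
from h import *
print("knob",ground("top",[357.2,185],100),"pit",ground("top",[272.4,190.7],67),ground("scene",[344,190],67),ground("scene",[310,243],100))
print("tray corners",ground("top",[[248,170],[248,222],[390,215],[388,166]],20).round())
s=r.sense(); print([Ro.from_quat(s["orientation"]).as_matrix().round(2).tolist()])
k=r.calibration("wrist");R=np.array(k["R"]);c=-R.T@k["t"]
T=Ro.from_quat(s["orientation"]).as_matrix()
print("cam in tool",T.T@(c-s["tool_pos"]),"axes",(R@T).round(2).tolist(),k["K"])
E
```

```text
knob [[557.8563238  -93.08379686 100.        ]] pit [[540.90785281 155.47428355  67.        ]] [[534.25536834 154.68311863  67.        ]] [[ 553.61580141 -102.65563469  100.        ]]
tray corners [[ 613.  239.   20.]
 [ 451.  231.   20.]
 [ 482. -204.   20.]
 [ 637. -199.   20.]]
[[[0.91, 0.42, -0.0], [0.42, -0.91, -0.0], [-0.0, 0.0, -1.0]]]
cam in tool [  81.42124018    1.01747253 -143.30165002] axes [[-0.0, 1.0, -0.0], [-0.95, -0.0, -0.31], [-0.31, 0.0, 0.95]] [[279.05829504   0.         322.50435926]
 [  0.         279.05829504 199.47842905]
 [  0.           0.           1.        ]]
```

```bash
python3 - <<'E'
from h import *
for a in [.97,2.27,-2.17,-.87,np.pi/2,-np.pi/2]:
    q=r.ik([556,-95,90],down(a)); q2=r.ik([548,30,90],down(a)); print(round(a,2),q is not None and np.round(q,2),q2 is not None and np.round(q2,2))
t0=r.sense()["time"]
a=-np.pi/2
r.reach([520,-30,300],down(a))
k=r.calibration("wrist"); im=r.get_image("wrist"); cv2.imwrite("pics/w0.png",im[:,:,::-1])
import pickle; pickle.dump((k,r.sense()),open("w0.pkl","wb"))
for n in ["knob_grip","stop_face","pitcher_center","spout"]:
    D=r.trace("wrist",n)
    for i,d in enumerate(D):
        m=d["mask"].astype(np.uint8); rc=cv2.minAreaRect(cv2.findNonZero(m)); print(n,np.round(d["centre"],1),round(d["confidence"],2),m.sum(),np.round(rc[0],1),np.round(rc[1],1),rc[2])
        cv2.imwrite(f"m_{n}_{i}.png",m*255)
print(r.sense()["time"]-t0,r.sense()["tool_pos"])
E
```

```text
0.97 [ 0.4   0.65 -0.48  2.06  0.56  0.56  0.48] [ 0.19  0.64 -0.5   2.1   0.59  0.54  0.22]
2.27 [ 0.75  0.87 -1.11  2.04  1.03  0.93  1.34] [ 0.53  0.86 -1.11  2.08  1.03  0.91  1.09]
-2.17 [-0.08  0.62  0.23  2.1  -0.3   0.46 -1.8 ] [-0.32  0.61  0.24  2.13 -0.33  0.44 -1.99]
-0.87 [ 0.13  0.61 -0.09  2.08  0.12  0.46 -0.92] [-0.11  0.6  -0.07  2.12  0.09  0.43 -1.12]
1.57 [ 0.48  0.68 -0.61  2.06  0.67  0.61  0.97] [ 0.28  0.67 -0.64  2.09  0.71  0.61  0.7 ]
-1.57 [ 0.03  0.61  0.06  2.09 -0.08  0.45 -1.42] [-0.22  0.6   0.1   2.12 -0.13  0.42 -1.6 ]
knob_grip [372.6 143.8] 0.89 1120 [372.7 145. ] [26.2 62.4] 33.34070587158203
stop_face [366.3 134.2] 0.73 7689 [353.7 139.1] [143.3  92.3] 85.68397521972656
pitcher_center [184.2 261.2] 0.82 2844 [189.1 261.7] [40.8 81.3] 44.30972671508789
pitcher_center [ 38.5 142.2] 0.69 4839 [ 48.5 138.5] [65. 97.] 90.0
2.625 [520.03268709 -30.42932016 299.90521334]
```

View pics/w0.png

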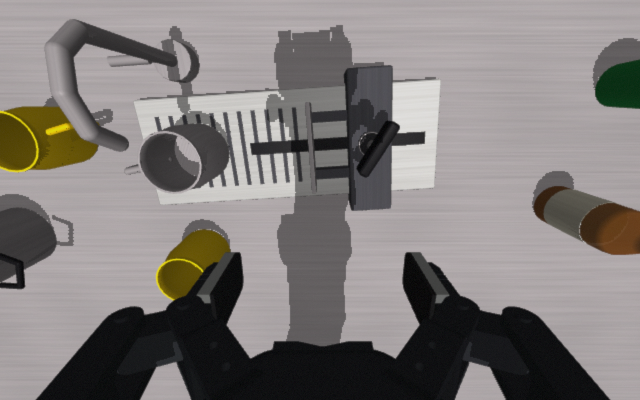

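The wrist view is clear. The knob bar runs from (366,175) to (398,123), the saddle is at (370,138), and the plate edge is the line from (308,103) to (314,192). The pitcher rim is centred at (171,162), with its body base edge near col 228. The spout tip is near (125,146).

```bash
python3 - <<'E'
from h import *
import pickle
from scipy.optimize import minimize
k,s=pickle.load(open("w0.pkl","rb"))
g=lambda p,z:ground("wrist",p,z,k).round(1)
print("tray",g([[136,100],[439,78],[434,187],[160,204]],20).tolist())
print("plate top",g([[308,103],[314,192]],74).tolist())
print("saddle top",g([[346,68],[391,67],[391,209],[352,210]],52).tolist())
print("pitcher rim c",g([171,162],115),"rim right",g([202,160],115),"base right",g([[229,152]],20))
m=cv2.imread("m_knob_grip_0.png",0)>0
def hull(p):
    x,y,a=p; c=np.array([[i*36,j*7,l*16] for i in(-1,1) for j in(-1,1) for l in(-1,1)])
    X=Ro.from_euler("z",a).apply(c)+[x,y,100]; im=np.zeros(m.shape,np.uint8)
    cv2.fillConvexPoly(im,cv2.convexHull((proj(k,X)*16).round().astype(np.int32)),1,shift=4); return im>0
cost=lambda p:1-(hull(p)&m).sum()/(hull(p)|m).sum()
best=min((minimize(cost,[556,y,a],method="Nelder-Mead",options=dict(initial_simplex=np.array([556,y,a])+np.array([[0,0,0],[15,0,0],[0,15,0],[0,0,.3]]))) for a in(-.9,-.6,-.3) for y in(-85,-100)),key=lambda o:o.fun)
print(best.x,best.fun)
E
```

```text
tray [[612.7, 234.7, 20.0], [641.2, -194.5, 20.0], [483.2, -207.0, 20.0], [455.5, 229.2, 20.0]]
plate top [[607.5, -13.5, 74.0], [491.4, -19.7, 74.0]]
saddle top [[650.1, -61.7, 52.0], [651.2, -119.1, 52.0], [458.2, -133.7, 52.0], [456.7, -75.5, 52.0]]
pitcher rim c [[541.  148.1 115. ]] rim right [[543.3 111.  115. ]] base right [[538.5 109.8  20. ]]
[ 5.54474737e+02 -9.54439126e+01 -5.35819682e-01] 0.2423768569194683
```

```bash
cat >> h.py <<'E'
def st(l=""):
    s=r.sense(); m=Ro.from_quat(s["orientation"]).as_matrix()
    print(l,round(s["time"],2),"p",np.round(s["tool_pos"],1),"yaw",round(np.arctan2(m[1,1],m[0,1]),3),"F",np.round(s["force"],1),"M",np.round(s["wrist_torque"],2),"w",round(s["grip_width"],3),"gf",np.round(s["gripper_force"],1),flush=True); return s
E
python3 - <<'E'
from h import *
a=-.536-np.pi/2; K=[554.5,-95.4]
r.reach(K+[180],down(a)); r.move_linear(K+[82],feed=120); st("down")
k=r.calibration("wrist"); cv2.imwrite("pics/w1.png",r.get_image("wrist")[:,:,::-1])
r.close(40); st("closed")
r.reach(K+[82],down(a+.1)); st("t.1")
E
```

```text
down 5.01 p [555.  -95.4  82.8] yaw -2.107 F [-0.  -0.6 -0.7] M [-0.01  0.07 -0.07] w 1.0 gf 0.0
closed 5.71 p [553.7 -95.5  82.2] yaw -2.107 F [-3.2 -0.   5.1] M [0.34 0.56 0.06] w 0.158 gf 40.7
t.1 5.96 p [553.7 -95.4  82.1] yaw -2.008 F [-3.5  0.5  5.8] M [0.2  0.74 0.24] w 0.158 gf 40.7
```

View pics/w1.png

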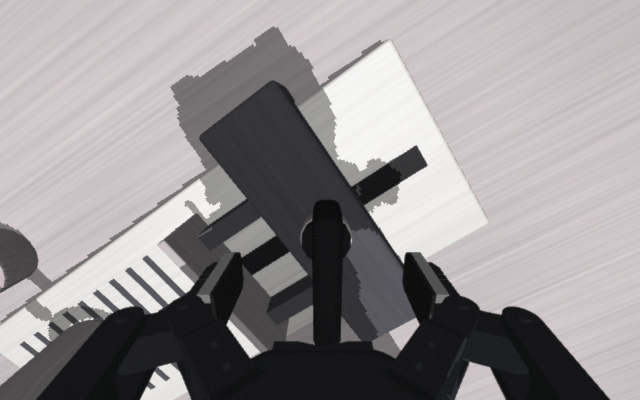

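The bar stands vertical at column 327 between the open pads (220 and 425), so it is aligned and now gripped. Forces are small, so I'll keep loosening.

```bash
python3 - <<'E'
from h import *
a=-.536-np.pi/2; K=[553.7,-95.4]
for d in (.3,.5,.7,.85,.97): r.reach(K+[82],down(a+d)); st(d)
u=np.array([-.0663,.998]); p=np.array(K)+u*40
r.move_linear([*p,82],feed=60); st("slide40")
E
```

```text
0.3 6.21 p [553.7 -95.5  82.2] yaw -1.813 F [-1.5  1.2  5.8] M [0.12 0.35 0.11] w 0.159 gf 40.7
0.5 6.46 p [553.7 -95.6  82.1] yaw -1.616 F [-0.1 -0.   5.1] M [0.07 0.43 0.13] w 0.154 gf 40.8
0.7 6.71 p [553.7 -95.6  82.1] yaw -1.417 F [-2.  -0.   4.9] M [0.04 0.44 0.1 ] w 0.158 gf 40.9
0.85 6.96 p [553.7 -95.6  82.1] yaw -1.267 F [-1.4 -0.1  6.7] M [-0.01  0.45  0.04] w 0.158 gf 40.9
0.97 7.21 p [553.6 -95.5  82.1] yaw -1.147 F [-1.3 -0.1  7.3] M [0.   0.45 0.1 ] w 0.161 gf 41.0
slide40 8.03 p [551.  -55.   82.1] yaw -1.147 F [-1.4  0.8  5.3] M [ 0.35  0.46 -0.08] w 0.16 gf 40.9
```

```bash
python3 - <<'E'
from h import *
K=np.array([553.7,-95.4]); u=np.array([-.0663,.998])
r.move_linear([*(K+u*104),82],feed=60); st("104")
im=r.get_image("wrist"); cv2.imwrite("pics/w2.png",im[:,:,::-1]); k=r.calibration("wrist")
import pickle; pickle.dump(k,open("w2.pkl","wb"))
im=r.get_image("top"); cv2.imwrite("pics/t2.png",cv2.resize(im[140:240,220:400,::-1],None,fx=4,fy=4,interpolation=cv2.INTER_CUBIC))
print([(d["centre"],d["confidence"]) for d in r.boxes_of("top","pitcher_center")])
E
```

```text
104 9.24 p [546.9   8.9  82.1] yaw -1.148 F [-1.3  0.6  5.3] M [ 0.29  0.32 -0.09] w 0.16 gf 40.8
[([273.8, 192.1], 0.88), ([265.2, 252.0], 0.59)]
```

View pics/w2.png

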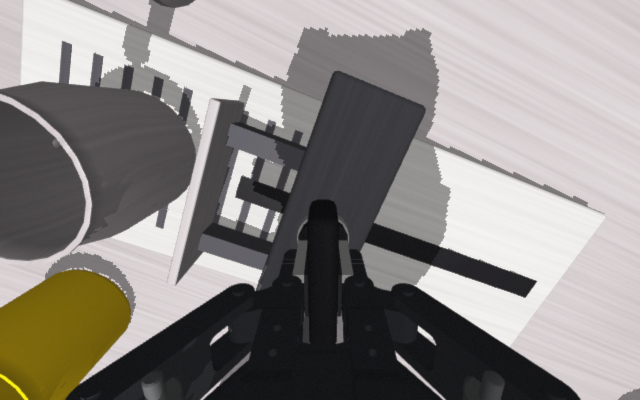

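View pics/t2.png

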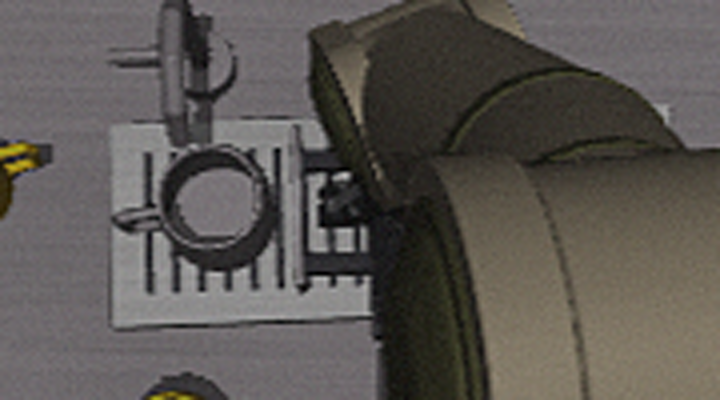

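The wrist view shows the pitcher's near base edge at about (197,150). The plate's top front edge runs from (210,99) to (170,285), so a small gap remains.

```bash
python3 - <<'E'
from h import *
import pickle
k=pickle.load(open("w2.pkl","rb")); u=np.array([-.0663,.998])
f=lambda p,z:(ground("wrist",p,z,k)[:,:2]@u).round(1)
print("plate",f([[210,99],[170,285]],74),"pred",(np.array([546.9,8.9])@u+85).round(1),"pitcher base",f([[197,150],[196,165],[193,130]],20))
E
```

```text
plate [55.4 53.4] pred 57.6 pitcher base [75.9 74.2 81.7]
```

```bash
python3 - <<'E'
from h import *
K=np.array([553.7,-95.4]); u=np.array([-.0663,.998])
prev=None
for d in [114,116,117,118,119,120,121,122,123,124,125]:
    r.move_linear([*(K+u*d),82],feed=15)
    F=[]; 
    for _ in range(5): r.hold(.03); F.append(r.sense()["force"][:2]@u)
    im=r.get_image("wrist"); g=cv2.cvtColor(im,cv2.COLOR_RGB2GRAY)[60:260,0:190].astype(np.float32)
    # rim pattern shift vs previous picture (0 = pitcher moves with the stop)
    sh=None if prev is None else np.round(cv2.phaseCorrelate(prev,g,cv2.createHanningWindow((190,200),cv2.CV_32F)),2).tolist()
    prev=g; D=r.trace("wrist","pitcher_center")
    m=[d2["mask"] for d2 in D if d2["mask"][100:200,60:190].mean()>.2]
    e=np.round(np.mean([np.nonzero(m[0][row])[0].max() for row in range(140,156)]),1) if m else None
    s=r.sense(); print(d,round(s["time"],2),"Fu",np.round(np.mean(F),2),"shift",sh,"edge",e,flush=True)
cv2.imwrite("pics/w3.png",im[:,:,::-1])
E
```

```text
114 10.47 Fu 0.16 shift None edge 197.3Traceback (most recent call last):
  File "<stdin>", line 10, in <module>
    return _wrapfunc(a, 'round', decimals=decimals, out=out)
    return _wrapit(obj, method, *args, **kwds)
    conv = _array_converter(obj)
ValueError: setting an array element with a sequence. The requested array has an inhomogeneous shape after 1 dimensions. The detected shape was (2,) + inhomogeneous part.
```

```bash
python3 - <<'E'
from h import *
K=np.array([553.7,-95.4]); u=np.array([-.0663,.998])
prev=None; n=0
for d in range(116,127):
    r.move_linear([*(K+u*d),82],feed=15)
    F=[]
    for _ in range(5): r.hold(.03); F.append(r.sense()["force"][:2]@u)
    im=r.get_image("wrist"); g=cv2.cvtColor(im,cv2.COLOR_RGB2GRAY); sh=None
    if prev is not None:
        p2,ok,_=cv2.calcOpticalFlowPyrLK(prev,g,pts,None,winSize=(25,25)); sh=np.median((p2-pts)[ok.ravel()==1],0).ravel().round(2); 
    m=[x["mask"] for x in r.trace("wrist","pitcher_center") if x["mask"][100:200,60:190].mean()>.2]
    if m: M=m[0].astype(np.uint8)
    pts=cv2.goodFeaturesToTrack(g,60,.02,5,mask=M); prev=g
    print(d,round(r.sense()["time"],2),"Fu",np.round(np.mean(F),2),"shift",sh,len(pts),flush=True)
    if sh is not None and abs(sh[0])<.5: n+=1
    if n==2: break
cv2.imwrite("pics/w3.png",im[:,:,::-1])
E
```

```text
116 11.49 Fu 0.44 shift None 43
117 12.01 Fu -0.1 shift [2.11 0.63] 34
118 12.53 Fu -0.14 shift [2.19 0.57] 54
119 13.04 Fu -0.51 shift [2.39 0.7 ] 40
120 13.56 Fu -0.21 shift [2.22 0.58] 23
121 14.07 Fu -1.6 shift [0.35 0.21] 36
122 14.59 Fu -2.89 shift [0.11 0.01] 51
```

View pics/w3.png

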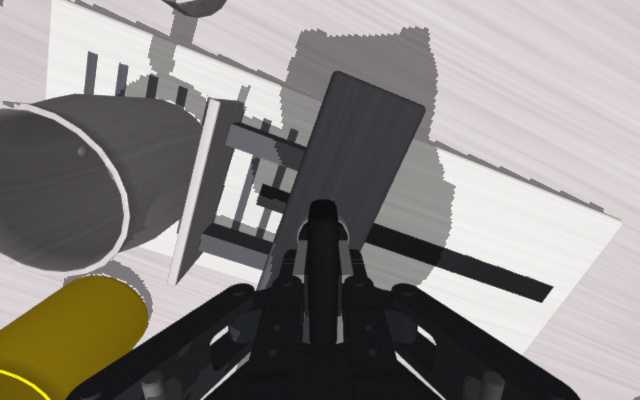

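Contact shows clearly at 120–121 mm of travel: the pitcher stopped moving relative to the wrist camera and the force rose. It has been pushed about 2 mm, so I'll tighten now.

```bash
python3 - <<'E'
from h import *
K=np.array([553.7,-95.4]); u=np.array([-.0663,.998]); P=[*(K+u*122),82]
a=-.536-np.pi/2
r.close(60)
for d in (.8,.6,.4,.25,.1,0,-.04):
    r.reach(P,down(a+d)); s=st(d)
r.hold(.2); s=st("end")
im=r.get_image("wrist"); cv2.imwrite("pics/w4.png",im[:,:,::-1])
E
```

```text
0.8 15.06 p [545.9  25.9  82.2] yaw -1.313 F [-0.5 -3.2  6.2] M [-0.36  0.22 -0.08] w 0.159 gf 61.5
0.6 15.31 p [545.9  26.2  82.2] yaw -1.509 F [-1.  -0.4  6.6] M [-0.23  0.24 -0.11] w 0.158 gf 61.5
0.4 15.56 p [545.9  26.3  82.2] yaw -1.709 F [-1.6 -1.6  6.1] M [-0.2   0.21 -0.1 ] w 0.151 gf 61.5
0.25 15.81 p [545.9  26.3  82.2] yaw -1.858 F [-0.9 -0.8  5.3] M [-0.09  0.2  -0.06] w 0.15 gf 61.5
0.1 16.06 p [545.9  26.2  82.2] yaw -2.008 F [-0.7 -1.3  6.1] M [-0.15  0.16 -0.07] w 0.153 gf 61.5
0 16.31 p [545.9  26.1  82.2] yaw -2.108 F [-0.6 -1.8  6.5] M [-0.12  0.16 -0.16] w 0.154 gf 61.5
-0.04 16.56 p [545.9  26.1  82.2] yaw -2.147 F [-0.9 -1.9  5.6] M [-0.22  0.15  0.08] w 0.154 gf 61.5
end 16.76 p [545.9  26.1  82.2] yaw -2.147 F [-0.7 -2.5  6.2] M [-0.13  0.17  0.06] w 0.154 gf 61.5
```

View pics/w4.png

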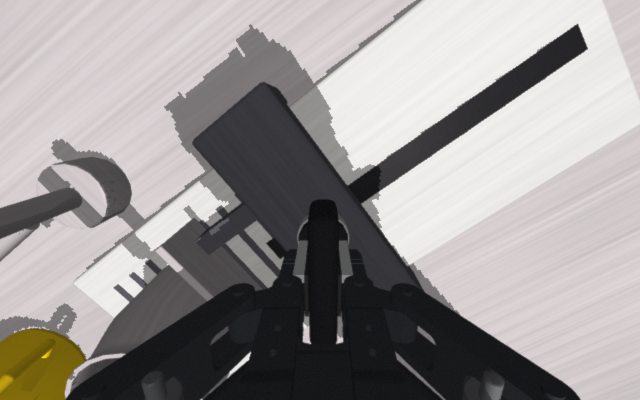

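```bash
python3 - <<'E'
from h import *
K=np.array([553.7,-95.4]); u=np.array([-.0663,.998]); a=-.536-np.pi/2
r.reach([*(K+u*122),82],down(a-.08)); st("-.08")
r.move_linear([*(K+u*120.8),82],feed=10); r.hold(.1); st("tug")
r.move_linear([*(K+u*122),82],feed=10); st("back")
E
```

```text
-.08 17.06 p [545.8  26.5  82.2] yaw -2.187 F [-0.3 -0.7  7.3] M [ 0.26  0.21 -0.14] w 0.152 gf 61.5
tug 17.43 p [545.8  26.4  82.2] yaw -2.186 F [-1.5  2.6  6.2] M [ 1.04  0.29 -0.12] w 0.156 gf 61.6
back 17.69 p [545.8  26.7  82.2] yaw -2.187 F [-1.1 -0.4  6.5] M [ 0.22  0.22 -0.04] w 0.154 gf 61.5
```

```bash
python3 - <<'E'
from h import *
K=np.array([553.7,-95.4]); u=np.array([-.0663,.998]); a=-.536-np.pi/2
r.move_linear([*(K+u*119),82],feed=15); r.hold(.1); st("tug")
r.move_linear([*(K+u*122),82],feed=15); st("back")
E
```

```text
tug 18.14 p [545.9  26.2  82.2] yaw -2.185 F [-2.   8.1  6.5] M [ 2.14  0.45 -0.14] w 0.154 gf 61.6
back 18.49 p [545.8  26.7  82.2] yaw -2.187 F [-0.5  0.2  6. ] M [ 0.27  0.18 -0.05] w 0.154 gf 61.5
```

The stop held against an 8 N tug, so it is locked. I'll release, retreat and check.

```bash
python3 - <<'E'
from h import *
r.ungrasp(); st("open")
p=r.sense()["tool_pos"]; r.move_linear([p[0],p[1],190],feed=120)
r.reach([470,-150,300],down(-np.pi/2)); st("up")
im=r.get_image("wrist"); cv2.imwrite("pics/w5.png",im[:,:,::-1])
im=r.get_image("scene"); cv2.imwrite("pics/s5.png",im[:,:,::-1])
E
```

```text
open 19.18 p [545.6  26.3  82. ] yaw -2.187 F [ 0.4 -0.8 -0.1] M [-0.02  0.01  0.02] w 0.996 gf 0.0
up 21.12 p [ 470.2 -149.3  299.3] yaw -1.572 F [-0.4  0.2 -0.5] M [0.08 0.01 0.06] w 1.001 gf 0.0
```

View pics/w5.png

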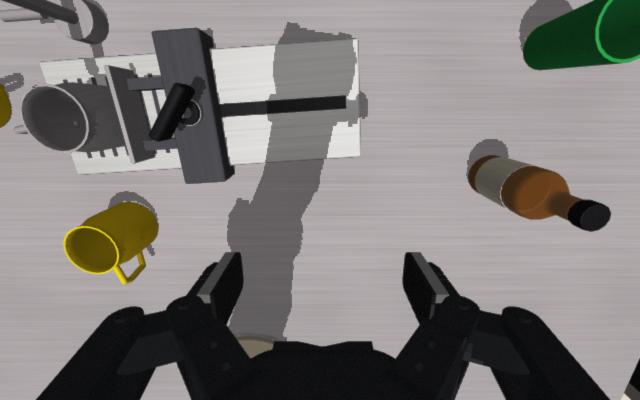

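The plate, at columns 108–150, rests against the standing pitcher at (75,115). The knob bar, from (153,135) to (190,88), is back near its starting locked orientation, and everything else in view is undisturbed.

```bash
python3 -c "
from workcell import r
print(r.close_job())"
```

```text
the job is handed in; nothing more can be done
None
```

The job is handed in: I loosened the knob, slid the stop against the pitcher (pushing it about 2 mm) and tightened the knob until the stop held an 8 N tug; the pitcher is still standing and nothing else was touched.

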